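Dump the drop-bottom hopper and re-latch its trap-door

ROBOT

A 6-joint arm with a two-finger parallel gripper is mounted at the origin on the work surface. World frame = base frame: x ahead of the robot, y to its left, z up, the work surface at z = 0. Lengths are in m, angles in rad, forces in N, time in s.
With the tool pointing down it reaches from about 0.3 to 0.875 m from the base axis. Payload 6.4 kg.
Tool frame: the origin (TCP) lies on the mounting face of the last link; the fingertips stand 173 mm ahead of it and the grasp point (between the pads) lies r.grip_depth ahead of it (r.grip_depth is the distance from the TCP to the grasp point, in m); z points along the fingers, y is the direction in which the jaws open and shut (so a half turn about z gives the same grasp; the last joint's range is limited). The gripper opens to 85 mm and grips with 20 to 120 N. Pads are 22 mm wide; open, the fingers measure 114 mm over their backs; the gripper's body (76 mm by 85 mm) begins 54 mm behind the grasp point. The pads swing forward as they close: fully open they stand 13 mm farther back than shut.
Start: joints at [-1.55, 0.181, 1.607, -0, 1.354, -0.206], TCP at [0.129, -0.56, 0.405] pointing down, gripper open.
Joint ranges: [-2.99, 2.99], [-0.89, 2.07], [0.3, 2.58], [-1.14, 4.28], [0, 2.63], [-3.12, 3.12]. Speed limits (rad/s): [2.57, 2.57, 3.01, 3.14, 3.14, 3.14].

INTERFACE

Orientations are given as a rotation vector (axis times angle).
In Python, from bench import telemetry, viewer, ticket, r gives the robot as it stands.
- The arm moves only by the tool step_arm, never from a script. Its argument "deltas" is a list that holds one entry, the list of rows, each a list of 4 numbers: the shift along the tool's x, y, z in m, then the turn about the tool's z in degrees. A call has 1 to 5 rows; each row shifts and turns the pose as measured when the row begins, along the tool's axes as they then stand; what a row does not reach is not made up. A row lasts 1/8 s, in which the tool goes at most 62.5 mm and 10.7 degrees, less where a joint would pass 70% of its speed; a pose out of reach is approached as far as the arm can. A call is refused whole if a number of a shift passes 0.0625 or a number of a turn 10.7, either way. A call with a gripper value outside its range is refused whole. "grip" is the opening, from 0 (shut) to 1 (fully open), set as the call begins (left out, the last holds). The fingers move at their own pace and stop on an object; "newtons" is the grip in N (left out, the last holds). Time passes only in rows, so rows that do not move let the fingers close. It gives the time, the measured TCP pose, the force and the opening at its end, in the units of the state.
- telemetry.get_state(): the state, without advancing time (a new reading comes with each control period).
- viewer.camera(name): name is "side" or "top"; returns the picture (384x512x3 uint8, blue, green, red); there is no depth.
- viewer.calibration(name): a dict with "intrinsics" (3x3 intrinsics, pixels), "dist" ([k1, k2, p1, p2, k3] as OpenCV has them; the pictures are not rectified), "position" and "orientation" of the camera in the world. Camera axes: x right, y up, looking along -z (the intrinsics and any distortion apply to the point x, -y, -z); pixel columns grow to the right and rows downward; lengths in m; the calibration is good to about 2 mm. A picture is of the moment at which its call begins. calibration takes no time and is no camera call.
- ticket.hand_in(): hands the job in, once; it reports no verdict.
The state is a dict: "time": time; "joints": joint angles; "dq": joint speeds; "joint_torque": joint torques, N m; "position": TCP position; "orientation": TCP orientation; "force": force on the tool from outside, world axes, zero at the start; "ft_torque": the same for the moment, N m; "width": finger opening in m.
Only numpy, scipy, OpenCV 4.12 (cv2) and the standard library are available. Lean on these libraries where they do the work, as an engineer would, in place of code of your own. Each camera call takes 0.05 s, during which the arm holds its last target.

TASK

Use the hopper's lever to swing its trap-door bottom well open so that all three brass hex plugs drop into the tray underneath. Then swing the trap-door shut again, feel for the index hole in the quadrant plate, and push the lever's plunger fully home through it so that the door stays latched; let go, and leave the other fittings on the bench where they are.

Things in the scene. Friction and masses are not known exactly. Their poses are not given: they have to be found in the camera images.
- hopper: Open-topped square steel hopper on four posts, fixed to the bench. Box 108 x 108 mm, walls 4 mm, 148 to 236 mm above the bench, rim flange 120 x 120 mm. Origin: bench level under the box's middle; z up. Its bottom is a trap-door, whose shaft runs along hopper y at x = +45 mm, z = 160 mm. Lever, plunger and quadrant plate are beyond the -y wall.
- shaft (a point): Point on the axis of the trap-door's shaft, in the plane (hopper y = -160 mm) of the middle of the plunger's grip when the plunger is fully drawn. Axes as the hopper's.
- gate (a joint): Angle (rad) of trap-door, shaft and lever (one welded part). 0: door level, lever straight up. Grows as the door's free edge (-x side) drops and the lever leans to hopper -x. Stops -0.16 and 1.35. Stiff: stays where left, moves with 5 to 8 N at the grip. The plunger passes through the lever 100 mm from the shaft: the grip is at -100*sin, +100*cos mm (hopper x, z) from the shaft.
- plunger (a joint): Travel (m) of the plunger along hopper +y (towards the hopper). 0: drawn out; 0.018: fully home. Stays where it is left, 2.5 N of friction. Off the hole its round-nosed pin, 10 mm thick, is stopped by the quadrant plate at about 0.003; in the hole it goes on to 0.018.
- grip (a point): Middle of the plunger's round black grip, 14 mm thick, 60 mm long, lying along hopper y outside the lever, a 20 mm disc on its free end. The lever's boss is 53 mm (35 with the plunger home) from its middle. Free all round; can be taken from above with fingers on its -x and +x sides, and turns between the fingers, so the tool can stay upright through the swing.
- tray: Loose aluminium tray 200 x 112 x 42 mm, walls 3 mm, on the bench between the posts under the hopper, long side along the hopper's x. Origin: centre of its underside.
- plug_a: Brass hex plug, 26 mm across flats, 20 mm high with an 18 mm round stub to 30 mm; origin at the centre of the hex's underside. Starts on the trap-door inside the hopper.
- plug_b: Brass hex plug like plug_a.
- plug_c: Brass hex plug like plug_a.
- steam_trap: Squat black cast-iron steam trap, 112 mm over its ports, 58 mm high; bystander. Origin: centre of its underside.
- ball_valve: Brass ball valve 82 mm long with a red flat handle reaching 88 mm to its +x, 50 mm high; bystander. Origin: underside, below the stem.
- strainer: Upright stainless strainer cylinder, 45 mm thick, 75 mm high; bystander. Origin: centre of its underside.
- clip_bracket: Galvanized bracket fixed to the bench, 80 x 60 mm foot, 130 mm high, with a short black iron pipe nipple upright in its spring clips; bystander. Origin: centre of its foot.
- plate (a point): Front face of the quadrant, over the shaft at the pin's radius. Blank arc plate 8 mm thick, 44 mm wide, fixed, along the lever's whole swing, with one square hole 13.4 mm wide at the pin's radius. It was clocked by hand on slotted bolts: the pin meets the hole somewhere between gate = -0.11 and +0.11; this differs every time, is not measured, and must be felt for.

How it is judged:
By the outcome, as a careful person would: the job done as asked, in the order asked, and still so for the second after the job is handed in, with the robot touching nothing.
It also fails if it takes over 51 s, if anything falls off the work surface, if the arm or the gripper's body presses on something with over 40 N, if the wrist force passes 120 N, or if a joint passes its speed limit or range.

## Working session

There is one attempt and no reset: what is moved stays moved. The work goes in short steps, Python scripts to look and compute and a tool call to move; the robot and the scene stay as the last step left them, time stands still between calls to the robot, and variables do not carry over. Pictures are saved under pics/ and viewed, and the job is handed in when it is done.

Besides the shell and the picture viewer there is one more tool, called after ">>>" by a JSON object that holds its "api" and its "payload". step_arm: Moves the arm, as the interface text tells. Its arguments: {"type":"object","properties":{"deltas":{"type":"array","items":{"type":"array","items":{"type":"array","items":{"type":"number"}}}},"grip":{"type":"number"},"newtons":{"type":"number"}},"required":["deltas"]}

```bash
ls; mkdir -p pics; python3 - <<'E'
from bench import telemetry, viewer, ticket, r
import cv2
print(telemetry.get_state()); print(r.grip_depth)
for n in("side","top"):
    cv2.imwrite(f"pics/{n}0.png",viewer.camera(n)); print(viewer.calibration(n))
E
```

```text
pics
{'time': 0.0, 'joints': array([-1.55028610e+00,  1.81573994e-01,  1.60799270e+00, -3.23463020e-05,
        1.35381016e+00, -2.06284455e-01]), 'dq': array([-5.45903513e-04, -5.84392843e-04, -1.50005115e-03,  1.44926848e-04,
       -6.64324142e-04,  2.57711492e-05]), 'joint_torque': array([-1.48331787e-04, -4.44871724e+01, -3.51332724e+01, -2.94391566e-04,
        9.18369245e-03, -1.20132111e-05]), 'position': array([ 0.12930786, -0.56001638,  0.40377275]), 'orientation': array([-3.11964623e+00, -3.55294797e-01, -2.10439422e-04]), 'force': array([-0.9563323 , -0.72657321,  0.71096229]), 'ft_torque': array([-0.0306217 ,  0.0422679 ,  0.02293565]), 'width': 0.0852751290832845}
0.1547
{'intrinsics': array([[467.19565733,   0.        , 256.79721498],
       [  0.        , 467.19565733, 196.05093344],
       [  0.        ,   0.        ,   1.        ]]), 'dist': array([-0.02718199,  0.        ,  0.        ,  0.        ,  0.        ]), 'position': array([-0.00201639,  0.70072627,  1.0270675 ]), 'orientation': array([ 0.35193013, -1.01761391, -2.32711641])}
{'intrinsics': array([[349.34420579,   0.        , 255.35578143],
       [  0.        , 349.34420579, 197.14970603],
       [  0.        ,   0.        ,   1.        ]]), 'dist': array([0.01584341, 0.        , 0.        , 0.        , 0.        ]), 'position': array([ 0.37542176, -0.02069347,  1.16882241]), 'orientation': array([ 0.15192448, -0.15980592, -1.54497365])}
```

View pics/side0.png

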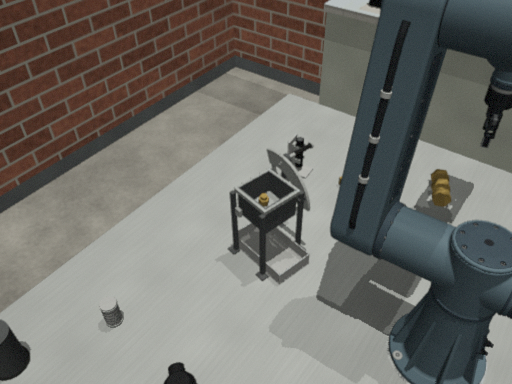

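View pics/top0.png

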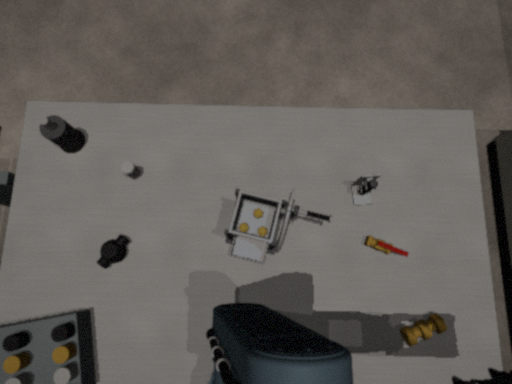

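```bash
cat > h.py <<'E'
import numpy as np, cv2
from scipy.spatial.transform import Rotation as R
from bench import telemetry, viewer, ticket, r
def ray(n,uv):
    c=viewer.calibration(n)
    p=cv2.undistortPoints(np.array([[uv]],float),c["intrinsics"],c["dist"])[0,0]
    d=R.from_rotvec(c["orientation"]).apply([p[0],-p[1],-1]); return np.array(c["position"]),d
def onz(n,uv,z):
    o,d=ray(n,uv); return o+d*(z-o[2])/d[2]
def proj(n,P):
    c=viewer.calibration(n)
    q=R.from_rotvec(c["orientation"]).inv().apply(np.atleast_2d(P)-c["position"])*[1,-1,-1]
    return cv2.projectPoints(q,np.zeros(3),np.zeros(3),c["intrinsics"],c["dist"])[0][:,0]
def two(a,b):
    o1,d1=ray("top",a);o2,d2=ray("side",b)
    A=np.stack([d1,-d2],1);s=np.linalg.lstsq(A,o2-o1,rcond=None)[0]
    p,q=o1+s[0]*d1,o2+s[1]*d2
    return (p+q)/2,np.linalg.norm(p-q)
E
python3 - <<'E'
import cv2
a=cv2.imread("pics/top0.png")[170:280,210:350];cv2.imwrite("pics/top0c.png",cv2.resize(a,None,fx=5.4,fy=5.4,interpolation=cv2.INTER_CUBIC))
a=cv2.imread("pics/side0.png")[125:285,215:345];cv2.imwrite("pics/side0c.png",cv2.resize(a,None,fx=3.7,fy=3.7,interpolation=cv2.INTER_CUBIC))
E
```

```text
(no output)
```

View pics/top0c.png

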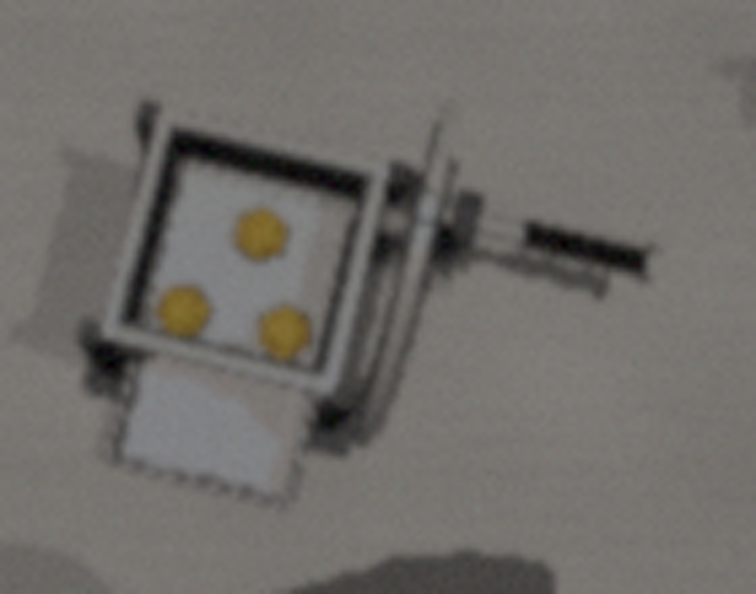

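View pics/side0c.png

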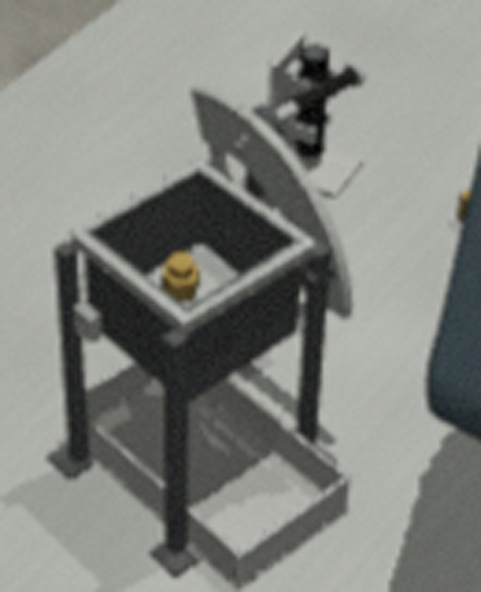

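```bash
python3 - <<'E'
from h import *
f=lambda x,y:(x/5.4+210-.4,y/5.4+170-.4)
c=[onz("top",f(*p),.236) for p in [(165,125),(387,168),(335,388),(105,330)]]
c=np.array(c);print(c)
o=c.mean(0);print(o,[np.linalg.norm(c[i]-c[(i+1)%4]) for i in range(4)])
yv=(c[0]+c[3]-c[1]-c[2]);xv=c[0]+c[1]-c[2]-c[3]
a1=np.arctan2(xv[1],xv[0]);a2=np.arctan2(yv[1],yv[0])-np.pi/2;print(np.degrees([a1,a2]))
for p in[(525,230),(645,265)]: print("grip",onz("top",f(*p),.26))
print(onz("top",f(585,247),.26))
# side rim corners
g=lambda x,y:(x/3.7+215-.4,y/3.7+125-.4)
s=np.array([onz("side",g(*p),.236) for p in [(200,168),(312,243),(180,325),(75,235)]]);print(s,s.mean(0))
E
```

```text
[[ 0.57502524  0.0181829   0.236     ]
 [ 0.55523722 -0.09419362  0.236     ]
 [ 0.44452312 -0.06913065  0.236     ]
 [ 0.47076288  0.04491088  0.236     ]]
[ 0.51138711 -0.02505762  0.236     ] [np.float64(0.11410542349497635), np.float64(0.11351548182624073), np.float64(0.11702134658797157), np.float64(0.10763374999221532)]
[-13.54526868 -11.49088876]
grip [ 0.52124105 -0.1597406   0.26      ]
grip [ 0.50525761 -0.21786851  0.26      ]
[ 0.51347977 -0.18886429  0.26      ]
[[ 0.5549955  -0.08732292  0.236     ]
 [ 0.44569589 -0.06618903  0.236     ]
 [ 0.47200516  0.05156296  0.236     ]
 [ 0.58277709  0.02235252  0.236     ]] [ 0.51386841 -0.01989912  0.236     ]
```

```bash
python3 - <<'E'
from h import *
f=lambda x,y:(x/5.4+210-.4,y/5.4+170-.4)
g=lambda x,y:(x/3.7+215-.4,y/3.7+125-.4)
T=[f(*p) for p in [(165,125),(387,168),(335,388),(105,330)]]
S=[g(*p) for p in [(75,235),(200,168),(312,243),(180,325)]]
from scipy.optimize import least_squares
H=np.array([[.06,.06],[.06,-.06],[-.06,-.06],[-.06,.06]])
def P(x,pts): 
    c,s=np.cos(x[2]),np.sin(x[2]);pts=np.atleast_2d(pts)
    return np.c_[pts[:,0]*c-pts[:,1]*s+x[0],pts[:,0]*s+pts[:,1]*c+x[1],pts[:,2]]
HH=np.c_[H,np.full(4,.236)]
for nm in(["top"],["side"],["top","side"]):
    fun=lambda x:np.concatenate([(proj(n,P(x,HH))-(T if n=="top" else S)).ravel() for n in nm])
    q=least_squares(fun,[.51,-.02,-.22]);print(nm,q.x[:2],np.degrees(q.x[2]),np.abs(q.fun).max())
x=q.x
a=cv2.imread("pics/top0.png");b=cv2.imread("pics/side0.png")
ca=cv2.resize(a[170:280,210:350],None,fx=5.4,fy=5.4);cb=cv2.resize(b[125:285,215:345],None,fx=3.7,fy=3.7)
def pt(g):return [.045-.1*np.sin(g),-.16,.16+.1*np.cos(g)]
pts=np.vstack([HH]+[[pt(g)] for g in(-.1,0,.1)]+[[[.045+.0,-.13,.26],[.045,-.19,.26]]])
for q,col in zip((proj("top",P(x,pts))-[210,170]+.4)*5.4,[(0,0,255)]*4+[(255,0,0),(0,255,0),(0,0,255)]+[(255,0,255)]*2): cv2.circle(ca,tuple(int(v) for v in q),3,col,-1)
for q in (proj("side",P(x,pts))-[215,125]+.4)*3.7: cv2.circle(cb,tuple(int(v) for v in q),3,(0,0,255),-1)
cv2.imwrite("pics/o.png",np.hstack([ca,cb[:594]])[:, :] if 0 else ca);cv2.imwrite("pics/o2.png",cb)
E
```

```text
['top'] [ 0.51166223 -0.02504702] -12.523241568836308 2.9558696780853495
['side'] [ 0.51429677 -0.02032014] -13.56153513787643 1.584510123031265
['top', 'side'] [ 0.51334372 -0.02291171] -13.0158908249323 3.7059378746501466
```

View pics/o.png

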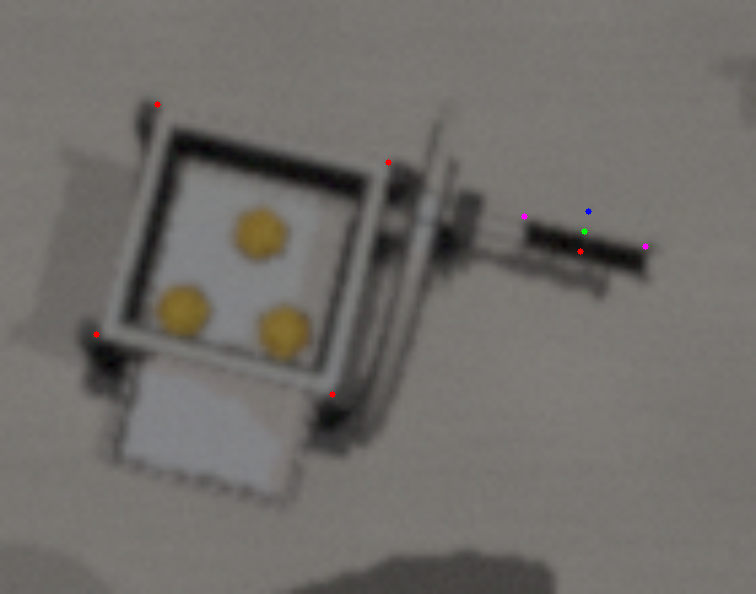

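View pics/o2.png

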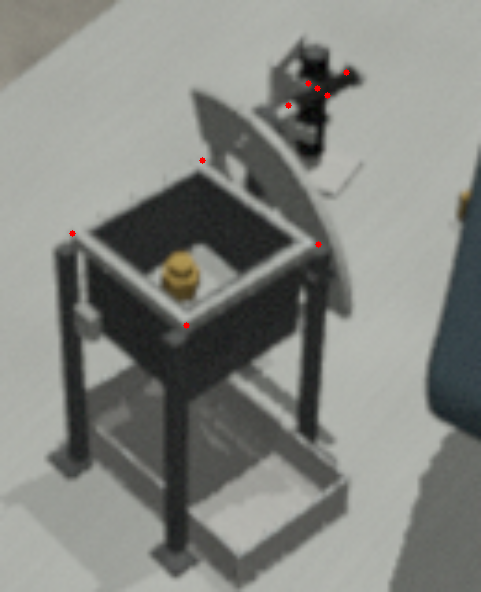

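>>> {"api": "step_arm", "payload": {"deltas": [[[0,0,-0.05,-10.7],[0,0,-0.05,-10.7],[0,0,0,-10.7],[0,0,0,-10.7],[0,0,0,-10.7]]], "grip": 1, "newtons": 60}}

```text
time: 0.72
position: [0.1293, -0.5598, 0.5042]
orientation: [-2.615, -1.731, -0.006]
force: [0.3, -0.0, 0.2]
width: 0.0853
```

```bash
cat >> h.py <<'E'
HX=np.array([.5134,-.0229]);YAW=np.radians(-13.0)
def tcp():
    s=telemetry.get_state();return s,R.from_rotvec(s["orientation"])
def rep(target=None,yaw=None):
    s,Q=tcp();M=Q.as_matrix()
    ty=np.degrees(np.arctan2(M[1,1],M[0,1]))
    c,sn=np.cos(YAW),np.sin(YAW);p=s["position"]
    g=p+M[:,2]*r.grip_depth
    d=g[:2]-HX;hx=d[0]*c+d[1]*sn;hy=-d[0]*sn+d[1]*c
    print("t",s["time"],"p",p.round(4),"tooly",ty.round(2),"tilt",np.degrees(np.arccos(-M[2,2])).round(2),"w",round(s["width"],4))
    F=s["force"]
    print("grasp hopper mm",(hx*1e3).round(1),(hy*1e3).round(1),"z",(g[2]*1e3).round(1),"F hop",(F[0]*c+F[1]*sn).round(1),(-F[0]*sn+F[1]*c).round(1),F[2].round(1),"gate",round(float(np.arctan2(.045-hx,g[2]-.16)),3))
    if target is not None: print("tool delta mm",(M.T@(np.array(target)-p)*1e3).round(1))
E
python3 -c "
from h import *
rep([.5135,-.189,.5])"
```

```text
t 0.725 p [ 0.1293 -0.5598  0.5042] tooly -23.0 tilt 0.41 w 0.0853
grasp hopper mm -253.8 -608.5 z 349.5 F hop 0.3 0.0 0.2 gate 1.005
tool delta mm [491.4 208.8   6.8]
```

>>> {"api": "step_arm", "payload": {"deltas": [[[0,0,0,-10.0],[0.0448,0.0291,0,0],[0.0448,0.0291,0,0],[0.0448,0.0291,0,0],[0.0448,0.0291,0,0]]]}}

```text
time: 1.35
position: [0.2831, -0.4084, 0.5022]
orientation: [-2.449, -1.951, -0.011]
force: [0.8, 0.1, 0.2]
width: 0.0854
```

>>> {"api": "step_arm", "payload": {"deltas": [[[0.0448,0.0291,0,0],[0.0448,0.0291,0,0],[0.0448,0.0291,0,0],[0.0448,0.0291,0,0],[0.0448,0.0291,0,0]]]}}

```text
time: 1.98
position: [0.4798, -0.215, 0.503]
orientation: [-2.449, -1.949, -0.011]
force: [0.2, 0.3, 0.1]
width: 0.0854
```

```bash
python3 -c "
from h import *
rep([.5135,-.189,.5])"
```

```text
t 1.975 p [ 0.4798 -0.215   0.503 ] tooly -12.97 tilt 0.78 w 0.0854
grasp hopper mm 9.8 -192.8 z 348.3 F hop 0.1 0.4 0.1 gate 0.185
tool delta mm [32.9 27.   3.3]
```

>>> {"api": "step_arm", "payload": {"deltas": [[[0.033,0.028,0,0],[0,0,0.03,0],[0,0,0.03,0],[0,0,0.02,0],[0,0,0,0]]]}}

```text
time: 2.6
position: [0.5176, -0.1823, 0.4192]
orientation: [-2.439, -1.957, -0.01]
force: [0.4, 0.1, 0.4]
width: 0.0854
```

```bash
python3 -c "
from h import *
rep()
n='top';a=viewer.camera(n);b=viewer.camera('side');cv2.imwrite('pics/top1.png',a);cv2.imwrite('pics/side1.png',b)
cv2.imwrite('pics/m1.png',np.hstack([cv2.resize(a[150:290,200:350],(400,373)),cv2.resize(b[80:280,200:400],(373,373))]))"
```

```text
t 2.6 p [ 0.5176 -0.1823  0.4192] tooly -12.51 tilt 0.92 w 0.0854
grasp hopper mm 38.8 -152.2 z 264.5 F hop 0.4 0.2 0.4 gate 0.059
```

View pics/m1.png

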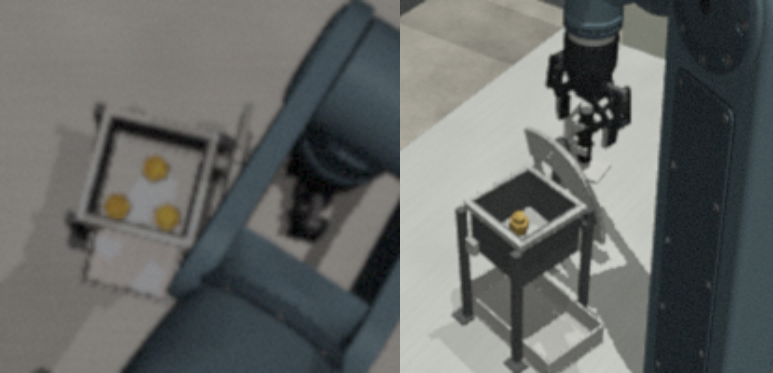

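>>> {"api": "step_arm", "payload": {"deltas": [[[-0.008,0,0.005,0],[0,0,0,0],[0,0,0,0],[0,0,0,0],[0,0,0,0]]], "grip": 0, "newtons": 60}}

```text
time: 3.32
position: [0.5159, -0.1918, 0.4196]
orientation: [-2.445, -1.959, -0.012]
force: [0.5, 0.3, 0.9]
width: 0.0122
```

```bash
python3 -c "
from h import *
rep()"
```

```text
t 3.325 p [ 0.5159 -0.1918  0.4196] tooly -12.59 tilt 0.64 w 0.0122
grasp hopper mm 40.2 -162.3 z 264.9 F hop 0.5 0.4 0.9 gate 0.046
```

>>> {"api": "step_arm", "payload": {"deltas": [[[0,0,0,0],[0,0,0,0]]]}}

```text
time: 3.58
position: [0.5159, -0.1917, 0.4196]
orientation: [-2.445, -1.959, -0.012]
force: [-1.5, 1.0, 1.0]
width: 0.0118
```

```bash
python3 -c "
from h import *
rep()
b=viewer.camera('side');cv2.imwrite('pics/side2.png',cv2.resize(b[60:220,230:390],(800,600)[:1]*2)[:600])"
```

```text
t 3.575 p [ 0.5159 -0.1917  0.4196] tooly -12.59 tilt 0.63 w 0.0118
grasp hopper mm 40.2 -162.3 z 264.9 F hop -1.7 0.6 1.0 gate 0.046
```

View pics/side2.png

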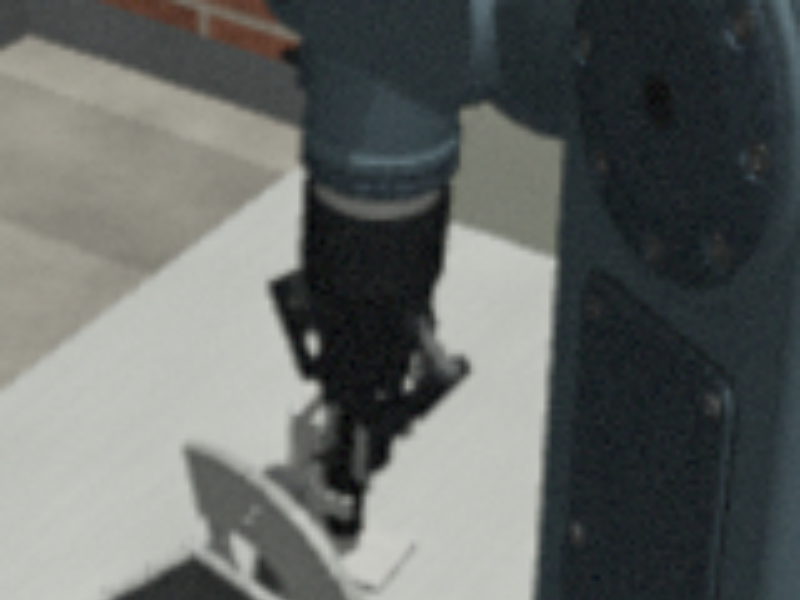

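>>> {"api": "step_arm", "payload": {"deltas": [[[0,-0.008,0,0]]]}}

```text
time: 3.75
position: [0.5089, -0.1901, 0.4194]
orientation: [-2.447, -1.961, -0.015]
force: [8.7, -2.4, -8.2]
width: 0.0117
```

```bash
python3 -c "
from h import *
rep()"
```

```text
t 3.75 p [ 0.5089 -0.1901  0.4194] tooly -12.59 tilt 0.65 w 0.0117
grasp hopper mm 33.5 -162.2 z 264.7 F hop 9.0 -0.3 -8.2 gate 0.11
```

>>> {"api": "step_arm", "payload": {"deltas": [[[0,-0.033,0.009,0],[0,-0.028,0.02,0],[0,-0.0175,0.0245,0],[0,-0.005,0.012,0],[0,0,0,0]]]}}

```text
time: 4.38
position: [0.4276, -0.1717, 0.3578]
orientation: [2.442, 1.957, 0.026]
force: [3.0, -0.7, -9.4]
width: 0.0119
```

```bash
python3 -c "
from h import *
rep()
a=viewer.camera('top');b=viewer.camera('side');cv2.imwrite('pics/top3.png',a);cv2.imwrite('pics/side3.png',b)
cv2.imwrite('pics/m3.png',np.hstack([cv2.resize(a[150:290,200:350],(400,373)),cv2.resize(b[80:280,200:400],(373,373))]))"
```

```text
t 4.375 p [ 0.4276 -0.1717  0.3578] tooly -12.58 tilt 1.17 w 0.0119
grasp hopper mm -47.1 -163.3 z 203.2 F hop 3.1 -0.0 -9.4 gate 1.132
```

View pics/m3.png

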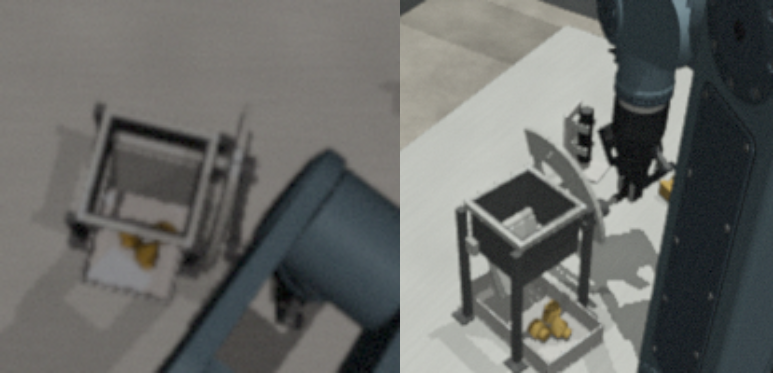

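>>> {"api": "step_arm", "payload": {"deltas": [[[0,-0.004,0.009,0],[0,0,0,0],[0,0,0,0]]]}}

```text
time: 4.85
position: [0.4249, -0.171, 0.3493]
orientation: [2.441, 1.958, 0.027]
force: [1.9, -1.1, -3.9]
width: 0.0116
```

```bash
python3 -c "
from h import *
rep()
a=viewer.camera('top');b=viewer.camera('side')
cv2.imwrite('pics/m4.png',np.hstack([cv2.resize(a[180:280,220:320],(373,373),interpolation=cv2.INTER_CUBIC),cv2.resize(b[170:290,215:335],(373,373))]))"
```

```text
t 4.85 p [ 0.4249 -0.171   0.3493] tooly -12.52 tilt 1.19 w 0.0116
grasp hopper mm -49.9 -163.3 z 194.7 F hop 2.1 -0.6 -3.9 gate 1.22
```

View pics/m4.png

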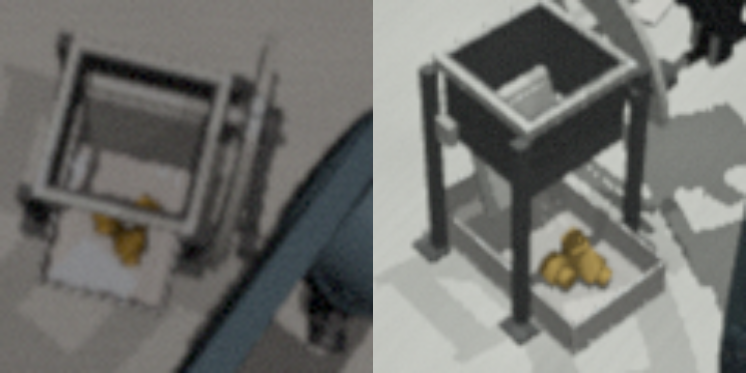

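>>> {"api": "step_arm", "payload": {"deltas": [[[0,0.014,-0.0285,0],[0,0.025,-0.0243,0],[0,0.027,-0.013,0],[0,0.02,-0.004,0],[0,0,0,0]]]}}

```text
time: 5.58
position: [0.5032, -0.1884, 0.4211]
orientation: [-2.437, -1.957, 0.004]
force: [3.9, -1.9, -10.5]
width: 0.0118
```

```bash
sed -i 's/g\[2\]-.16)/g[2]-.165)/' h.py; python3 -c "
from h import *
rep()"
```

```text
t 5.575 p [ 0.5032 -0.1884  0.4211] tooly -12.47 tilt 0.92 w 0.0118
grasp hopper mm 25.1 -162.3 z 266.5 F hop 4.2 -1.0 -10.5 gate 0.194
```

>>> {"api": "step_arm", "payload": {"deltas": [[[0,0.012,0.002,0],[0,0.012,0,0],[0,0.01,0.0,0],[0,0,0,0]]]}}

```text
time: 6.08
position: [0.5343, -0.1953, 0.422]
orientation: [-2.431, -1.952, 0.016]
force: [2.0, -0.6, -2.6]
width: 0.0118
```

```bash
python3 -c "
from h import *
rep()"
```

```text
t 6.075 p [ 0.5343 -0.1953  0.422 ] tooly -12.46 tilt 1.49 w 0.0118
grasp hopper mm 55.2 -162.2 z 267.4 F hop 2.0 -0.1 -2.6 gate -0.1
```

>>> {"api": "step_arm", "payload": {"deltas": [[[0,0.004,0.003,0],[0,0,0,0]]]}}

```text
time: 6.32
position: [0.5375, -0.1959, 0.4216]
orientation: [-2.43, -1.952, 0.018]
force: [-0.2, -0.1, -2.2]
width: 0.0117
```

```bash
python3 -c "
from h import *
rep()"
```

```text
t 6.325 p [ 0.5375 -0.1959  0.4216] tooly -12.45 tilt 1.54 w 0.0117
grasp hopper mm 58.4 -162.2 z 267.0 F hop -0.2 -0.2 -2.2 gate -0.13
```

>>> {"api": "step_arm", "payload": {"deltas": [[[0.004,0,0.001,0],[0.002,0,0,0],[0.002,0,0,0]]]}}

```text
time: 6.7
position: [0.5382, -0.1919, 0.4216]
orientation: [-2.44, -1.955, 0.032]
force: [-2.4, -7.0, 0.6]
width: 0.0116
```

```bash
python3 -c "
from h import *
rep()"
```

```text
t 6.7 p [ 0.5382 -0.1919  0.4216] tooly -12.6 tilt 1.46 w 0.0116
grasp hopper mm 58.3 -160.2 z 266.9 F hop -0.7 -7.3 0.6 gate -0.13
```

>>> {"api": "step_arm", "payload": {"deltas": [[[0.002,-0.0025,0,0],[0.002,-0.0025,0,0],[0.002,-0.0025,0,0]]]}}

```text
time: 7.08
position: [0.5337, -0.1891, 0.4221]
orientation: [2.453, 1.959, -0.033]
force: [5.0, -8.7, -3.1]
width: 0.0117
```

```bash
python3 -c "
from h import *
rep()"
```

```text
t 7.075 p [ 0.5337 -0.1891  0.4221] tooly -12.79 tilt 1.2 w 0.0117
grasp hopper mm 55.5 -160.1 z 267.4 F hop 6.8 -7.4 -3.1 gate -0.102
```

>>> {"api": "step_arm", "payload": {"deltas": [[[0.002,-0.0025,0,0],[0.002,-0.0025,0,0],[0.002,-0.0025,0,0]]]}}

```text
time: 7.45
position: [0.5296, -0.1862, 0.4222]
orientation: [2.441, 1.943, -0.031]
force: [5.5, -10.4, -4.2]
width: 0.0116
```

```bash
python3 -c "
from h import *
rep()"
```

```text
t 7.45 p [ 0.5296 -0.1862  0.4222] tooly -12.95 tilt 1.68 w 0.0116
grasp hopper mm 53.2 -160.0 z 267.6 F hop 7.7 -8.9 -4.2 gate -0.08
```

>>> {"api": "step_arm", "payload": {"deltas": [[[0.002,-0.0025,0,0],[0.002,-0.0025,0,0],[0.002,-0.0025,0,0]]]}}

```text
time: 7.82
position: [0.5256, -0.1835, 0.4223]
orientation: [2.429, 1.928, -0.03]
force: [6.1, -10.4, -4.8]
width: 0.0113
```

```bash
python3 -c "
from h import *
rep()"
```

```text
t 7.825 p [ 0.5256 -0.1835  0.4223] tooly -13.09 tilt 2.55 w 0.0113
grasp hopper mm 51.1 -159.9 z 267.7 F hop 8.3 -8.8 -4.8 gate -0.059
```

>>> {"api": "step_arm", "payload": {"deltas": [[[0.001,-0.0025,0,0],[0.001,-0.0025,0,0],[0.001,-0.0025,0,0]]]}}

```text
time: 8.2
position: [0.5211, -0.1817, 0.4223]
orientation: [2.419, 1.917, -0.022]
force: [5.7, -6.3, -3.4]
width: 0.012
```

```bash
python3 -c "
from h import *
rep()"
```

```text
t 8.2 p [ 0.5211 -0.1817  0.4223] tooly -13.18 tilt 3.24 w 0.012
grasp hopper mm 48.4 -160.0 z 267.8 F hop 7.0 -4.8 -3.4 gate -0.033
```

>>> {"api": "step_arm", "payload": {"deltas": [[[0.001,-0.0025,0,0],[0.001,-0.0025,0,0],[0.001,-0.0025,0,0]]]}}

```text
time: 8.57
position: [0.5168, -0.1798, 0.4222]
orientation: [2.409, 1.906, -0.014]
force: [6.2, -7.1, -3.6]
width: 0.0115
```

```bash
python3 -c "
from h import *
rep()"
```

```text
t 8.575 p [ 0.5168 -0.1798  0.4222] tooly -13.23 tilt 4.04 w 0.0115
grasp hopper mm 46.1 -160.0 z 267.9 F hop 7.7 -5.5 -3.6 gate -0.011
```

>>> {"api": "step_arm", "payload": {"deltas": [[[0.0005,-0.0025,0,0],[0.0005,-0.0025,0,0],[0.0005,-0.0025,0,0]]]}}

```text
time: 8.95
position: [0.5122, -0.1784, 0.4221]
orientation: [2.4, 1.896, -0.003]
force: [5.3, -5.8, -2.7]
width: 0.0114
```

```bash
python3 -c "
from h import *
rep()"
```

```text
t 8.95 p [ 0.5122 -0.1784  0.4221] tooly -13.27 tilt 4.77 w 0.0114
grasp hopper mm 43.7 -160.0 z 267.9 F hop 6.5 -4.5 -2.7 gate 0.013
```

>>> {"api": "step_arm", "payload": {"deltas": [[[0.0005,-0.0025,0,0],[0.0005,-0.0025,0,0],[0.0005,-0.0025,0,0]]]}}

```text
time: 9.32
position: [0.5073, -0.1766, 0.4218]
orientation: [2.392, 1.888, 0.007]
force: [4.0, -4.1, -2.5]
width: 0.0114
```

```bash
python3 -c "
from h import *
rep()"
```

```text
t 9.325 p [ 0.5073 -0.1766  0.4218] tooly -13.3 tilt 5.42 w 0.0114
grasp hopper mm 40.4 -159.8 z 267.8 F hop 4.8 -3.1 -2.5 gate 0.045
```

>>> {"api": "step_arm", "payload": {"deltas": [[[0.003,0,0,0],[0.003,0,0,0]]]}}

```text
time: 9.57
position: [0.508, -0.1735, 0.4216]
orientation: [2.388, 1.883, -0.002]
force: [-6.1, -11.9, -0.6]
width: 0.0116
```

```bash
python3 -c "
from h import *
rep()"
```

```text
t 9.575 p [ 0.508  -0.1735  0.4216] tooly -13.34 tilt 5.76 w 0.0116
grasp hopper mm 40.6 -157.8 z 267.7 F hop -3.2 -13.0 -0.6 gate 0.043
```

>>> {"api": "step_arm", "payload": {"deltas": [[[0.001,-0.002,0,0],[0.002,-0.001,0,0]]]}}

```text
time: 9.82
position: [0.5064, -0.1719, 0.4216]
orientation: [2.382, 1.876, -0.002]
force: [-0.4, -8.4, -2.9]
width: 0.012
```

```bash
python3 -c "
from h import *
rep()"
```

```text
t 9.825 p [ 0.5064 -0.1719  0.4216] tooly -13.39 tilt 6.25 w 0.012
grasp hopper mm 39.7 -157.5 z 267.8 F hop 1.5 -8.3 -2.9 gate 0.051
```

```bash
python3 -c "
from h import *
b=viewer.camera('side');cv2.imwrite('pics/s5.png',cv2.resize(b[100:220,240:360],(600,600),interpolation=cv2.INTER_CUBIC))"
```

```text
(no output)
```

View pics/s5.png

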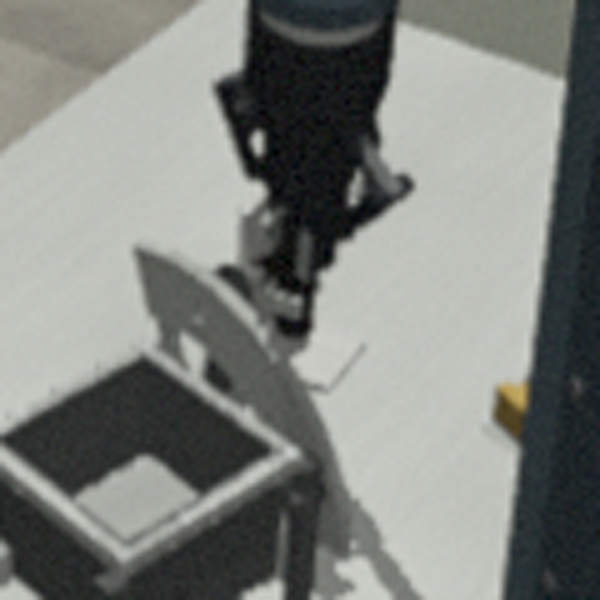

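```bash
python3 -c "
from h import *
def P(h):
    c,s=np.cos(YAW),np.sin(YAW);h=np.array(h);return np.array([h[0]*c-h[1]*s+HX[0],h[0]*s+h[1]*c+HX[1],h[2]])
for y in(-.095,-.1):
  for g in(-.11,0,.11):
    print(y,g,((proj('side',P([.045-.1*np.sin(g),y,.16+.1*np.cos(g)]))[0]-[240,100]+.4)*5).round())"
```

```text
-0.095 -0.11 [202. 285.]
-0.095 0 [216. 293.]
-0.095 0.11 [231. 304.]
-0.1 -0.11 [209. 281.]
-0.1 0 [223. 290.]
-0.1 0.11 [237. 300.]
```

>>> {"api": "step_arm", "payload": {"deltas": [[[0.002,-0.002,0,0],[0.002,-0.002,0,0]]]}}

```text
time: 10.12
position: [0.5044, -0.1693, 0.4213]
orientation: [2.376, 1.869, -0.001]
force: [3.7, -6.4, -3.4]
width: 0.0118
```

```bash
python3 -c "
from h import *
rep()"
```

```text
t 10.125 p [ 0.5044 -0.1693  0.4213] tooly -13.43 tilt 6.8 w 0.0118
grasp hopper mm 38.4 -156.2 z 267.7 F hop 5.0 -5.4 -3.4 gate 0.064
```

>>> {"api": "step_arm", "payload": {"deltas": [[[0.002,-0.002,0,0],[0.002,-0.002,0,0]]]}}

```text
time: 10.38
position: [0.5028, -0.1657, 0.4211]
orientation: [2.37, 1.863, 0.005]
force: [4.3, -3.9, -2.3]
width: 0.0115
```

```bash
python3 -c "
from h import *
rep()"
```

```text
t 10.375 p [ 0.5028 -0.1657  0.4211] tooly -13.45 tilt 7.28 w 0.0115
grasp hopper mm 37.4 -153.4 z 267.7 F hop 5.1 -2.8 -2.3 gate 0.074
```

>>> {"api": "step_arm", "payload": {"deltas": [[[0.004,0,0,0],[0.004,0,0,0]]]}}

```text
time: 10.62
position: [0.5047, -0.1581, 0.4209]
orientation: [2.369, 1.861, 0.005]
force: [-3.0, -3.0, 3.9]
width: 0.0118
```

```bash
python3 -c "
from h import *
rep()"
```

```text
t 10.625 p [ 0.5047 -0.1581  0.4209] tooly -13.46 tilt 7.38 w 0.0118
grasp hopper mm 37.7 -145.8 z 267.5 F hop -2.2 -3.6 3.9 gate 0.071
```

>>> {"api": "step_arm", "payload": {"deltas": [[[0.003,0,0,0],[0.003,0,0,0],[0.002,0,0,0]]]}}

```text
time: 11.0
position: [0.5055, -0.1548, 0.4207]
orientation: [2.363, 1.854, -0.014]
force: [-3.8, -8.7, 0.2]
width: 0.0114
```

```bash
python3 -c "
from h import *
rep()"
```

```text
t 11.0 p [ 0.5055 -0.1548  0.4207] tooly -13.51 tilt 7.93 w 0.0114
grasp hopper mm 37.6 -144.7 z 267.5 F hop -1.7 -9.3 0.2 gate 0.072
```

>>> {"api": "step_arm", "payload": {"deltas": [[[0.004,0,0,0],[0.004,0,0,0]]]}}

```text
time: 11.25
position: [0.5063, -0.1518, 0.4205]
orientation: [2.359, 1.845, -0.031]
force: [-6.6, -16.6, 1.1]
width: 0.0119
```

```bash
python3 -c "
from h import *
rep()
b=viewer.camera('side');cv2.imwrite('pics/s6.png',cv2.resize(b[100:220,240:360],(600,600),interpolation=cv2.INTER_CUBIC))"
```

```text
t 11.25 p [ 0.5063 -0.1518  0.4205] tooly -13.62 tilt 8.51 w 0.0119
grasp hopper mm 37.7 -143.9 z 267.5 F hop -2.7 -17.6 1.1 gate 0.071
```

View pics/s6.png

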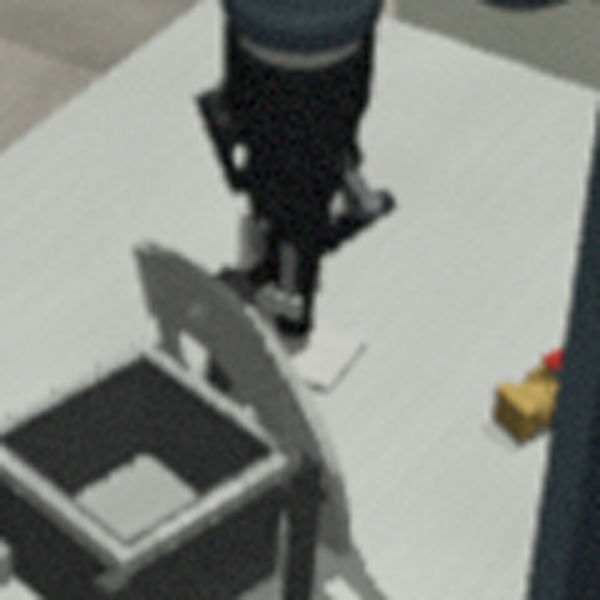

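>>> {"api": "step_arm", "payload": {"deltas": [[[0,0.004,0,0],[0,0.004,0,0]]]}}

```text
time: 11.55
position: [0.51, -0.1528, 0.4205]
orientation: [2.371, 1.853, -0.05]
force: [-23.4, 3.3, 15.1]
width: 0.0118
```

```bash
python3 -c "
from h import *
rep()"
```

```text
t 11.55 p [ 0.51   -0.1528  0.4205] tooly -13.73 tilt 7.82 w 0.0118
grasp hopper mm 38.5 -144.2 z 267.2 F hop -23.6 -2.1 15.1 gate 0.063
```

>>> {"api": "step_arm", "payload": {"deltas": [[[0,-0.004,0,0],[0,-0.004,0,0],[0,-0.003,0,0]]]}}

```text
time: 11.92
position: [0.5024, -0.1509, 0.4208]
orientation: [2.359, 1.844, -0.036]
force: [16.7, -7.2, -10.5]
width: 0.012
```

```bash
python3 -c "
from h import *
rep()"
```

```text
t 11.925 p [ 0.5024 -0.1509  0.4208] tooly -13.64 tilt 8.53 w 0.012
grasp hopper mm 33.4 -144.3 z 267.8 F hop 17.9 -3.3 -10.5 gate 0.112
```

>>> {"api": "step_arm", "payload": {"deltas": [[[0.002,0.002,0,0],[0.003,0,0,0],[0.003,0,0,0]]]}}

```text
time: 12.3
position: [0.5047, -0.1485, 0.4206]
orientation: [2.352, 1.838, -0.058]
force: [-6.1, -15.6, 0.4]
width: 0.0118
```

```bash
python3 -c "
from h import *
rep()"
```

```text
t 12.3 p [ 0.5047 -0.1485  0.4206] tooly -13.64 tilt 9.2 w 0.0118
grasp hopper mm 34.6 -144.1 z 267.9 F hop -2.4 -16.5 0.4 gate 0.101
```

>>> {"api": "step_arm", "payload": {"deltas": [[[0,0,0,0],[0,0,0,0],[0,0,0,0],[0,0,0,0]]], "grip": 0.6}}

```text
time: 12.8
position: [0.5048, -0.1472, 0.4199]
orientation: [2.353, 1.84, -0.055]
force: [0.2, 0.0, 0.1]
width: 0.0512
```

```bash
python3 -c "
from h import *
rep()"
```

```text
t 12.8 p [ 0.5048 -0.1472  0.4199] tooly -13.6 tilt 9.1 w 0.0512
grasp hopper mm 34.5 -142.4 z 267.2 F hop 0.2 0.1 0.1 gate 0.102
```

>>> {"api": "step_arm", "payload": {"deltas": [[[-0.002,0,-0.03,0],[-0.004,0,-0.04,0],[-0.006,0,-0.05,0],[-0.03,0,-0.04,0],[-0.05,0,0,0]]]}}

```text
time: 13.42
position: [0.472, -0.2102, 0.5931]
orientation: [2.348, 1.85, -0.055]
force: [0.0, -0.0, -0.4]
width: 0.0513
```

>>> {"api": "step_arm", "payload": {"deltas": [[[-0.06,0,0,0],[-0.06,0,0,0],[-0.06,0,0,0],[-0.05,0,0,0],[0,0,0,0]]]}}

```text
time: 14.05
position: [0.4146, -0.4399, 0.623]
orientation: [2.346, 1.848, -0.052]
force: [0.1, 0.2, -1.0]
width: 0.0511
```

```bash
python3 -c "
from h import *
rep()
a=viewer.camera('top');b=viewer.camera('side');cv2.imwrite('pics/top7.png',a);cv2.imwrite('pics/side7.png',b)
cv2.imwrite('pics/m7.png',np.hstack([cv2.resize(a[170:280,210:350],(420,330),interpolation=cv2.INTER_CUBIC),cv2.resize(b[125:285,215:345],(330,406),interpolation=cv2.INTER_CUBIC)[:330]]))"
```

```text
t 14.05 p [ 0.4146 -0.4399  0.623 ] tooly -13.18 tilt 9.09 w 0.0511
grasp hopper mm 12.8 -447.6 z 470.2 F hop 0.0 0.2 -1.0 gate 0.105
```

View pics/m7.png

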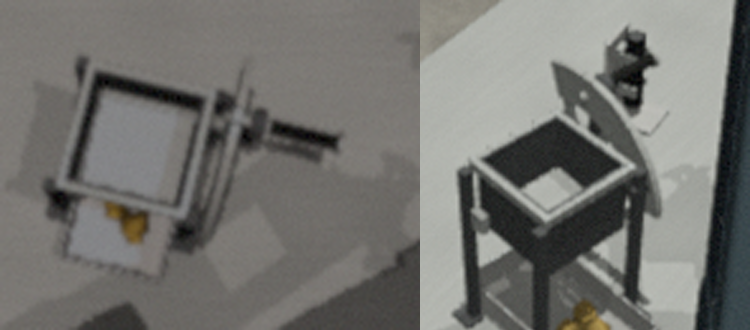

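View pics/top7.png

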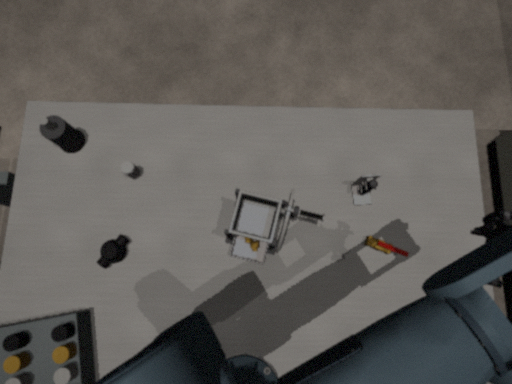

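```bash
python3 -c "
from h import *
print(ticket.hand_in())"
```

```text
the job is handed in; nothing more can be done
None
```

I swung the trap-door open to about 1.25 rad, and all three plugs dropped into the tray. I then shut the door, felt along the quadrant plate for the index hole and latched the plunger in it. The fingers are open and clear of everything, and the job was handed in at about 14 s of the 51 s allowed.

**Hole and latch**
- The hole was near gate +0.07 by the arm's reading, good to about 0.03 rad.
- The pin was held off at hopper y = -160 mm, dropped in, then stopped at -144 mm under 17 N of push. Total travel from drawn out was about 18 mm, which is fully home.
- Before release I tried the lever sideways. It resisted with 18 to 24 N both ways and moved about 5 mm at the grip in all. That fits the 3.4 mm hole clearance plus flex.

**Last pictures**
- The hopper is empty and the door looks closed.
- The brass plugs are in the tray, though in the last pictures they are partly hidden. I counted all three while the door was open.
- The grip sits about 17 mm further in than at the start, matching the felt travel.
- The other fittings are where they started.

**Discrepancies**
- The tool tilted to about 9° while pushing, because the row commands cannot correct tilt.
- The hopper's position from the two cameras differed by about 5 mm, so I relied on contact forces for the final fit.

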